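Put the sockets back on the rail in order of size

ROBOT

A 7-joint arm with a two-finger parallel gripper is mounted at the origin on the work surface. World frame = base frame: x ahead of the robot, y to its left, z up, the work surface at z = 0. Lengths are in m, angles in rad, forces in N, time in s.
With the tool pointing down it reaches from about 0.4 to 0.85 m from the base axis. Payload 4.4 kg.
Tool frame: the origin (TCP) lies on the centre line of the jaws, within the pads' length; the fingertips stand 8 mm ahead of it and the grasp point (between the pads) lies 11 mm behind it; z points along the fingers, y is the direction in which the jaws open and shut (so a half turn about z gives the same grasp; the last joint's range is limited). The gripper opens to 94 mm and grips with 3 to 60 N. Pads are 16 mm wide; open, the fingers measure 119 mm over their backs; the gripper's body (75 mm by 177 mm) begins 78 mm behind the grasp point.
Start: joints at [-1.277, 0.628, 0.038, 1.517, -0.027, 0.996, -0.02], TCP at [0.229, 0.608, 0.213] pointing down, gripper open.
Joint ranges: [-3.06, 3.06], [-0.37, 2.12], [-1.25, 1.32], [0.18, 2.47], [-1.1, 4.24], [0.23, 1.98], [-2.94, 2.94]. Speed limits (rad/s): [2.57, 2.57, 3.14, 3.14, 3.14, 3.14, 3.14].

INTERFACE

Orientations are given as a rotation vector (axis times angle).
In Python, from plant import manip gives the robot as it stands. The module is installed in compiled form; this text tells all that it offers.
- The arm moves only by the tool play_rows, never from a script. Its argument "plan" is a list of rows, each a list of 6 numbers: the shift along the tool's x, y, z in cm, then the turn, a rotation vector about the tool's x, y, z in degrees. In form: [[x, y, z, ax, ay, az], ...]. A call has exactly 5 rows; each row is the pose to reach, as a shift and turn from the pose commanded when the call began, along the tool's axes at that moment; what a row does not reach only later rows make up. A row lasts 1/10 s, in which the tool goes at most 50 mm and 8.59 degrees, less where a joint would pass 70% of its speed; a pose out of reach is approached as far as the arm can. A call with a gripper value outside its range is refused whole. "gripper" is the closure in counts, from 0 (fully open) to 255 (shut), set as the call begins (left out, the last holds). The fingers move at their own pace and stop on an object; "squeeze" is the grip in N (left out, the last holds). Time passes only in rows, so rows that repeat a pose let the fingers close, or fill a call up. It gives the time, the measured TCP pose, the force and the opening at its end, in the units of the state.
- manip.sense(): the state, without advancing time (a new reading comes with each control period).
- manip.grab_frame(name): name is "scene" or "top" or "wrist"; returns a dict with "color" (400x640x3 uint8, red, green, blue), "mtx" (3x3 intrinsics, pixels), "dist" ([k1, k2, p1, p2, k3] as OpenCV has them; the pictures are not rectified), "R" (3x3) and "t" (3): a world point X has camera coordinates R X + t; the wrist camera has in their place "tool_from_camera" (4x4, takes a point from camera to tool coordinates, whose origin is the TCP and whose axes are the flange's). Camera axes: x right, y down, z forward; pixel columns grow to the right and rows downward; lengths in m; the calibration is good to about 2 mm. A picture is of the moment at which its call begins: read the wrist's pose just before it. There is no depth.
- manip.sign_off(): hands the job in, once; it reports no verdict.
The state is a dict: "time": time; "joints": joint angles; "qd": joint speeds; "joint_efforts": joint torques, N m; "tool_pos": TCP position; "eef_rot": TCP orientation; "contact_force": force on the tool from outside, world axes, zero at the start; "wrist_torque": the same for the moment, N m; "width": finger opening in m.
Only numpy, scipy, OpenCV 4.12 (cv2) and the standard library are available. Lean on these libraries where they do the work, as an engineer would, in place of code of your own. Each camera call takes 0.05 s, during which the arm holds its last target. There are 200 camera calls.

TASK

Put the four loose sockets back on the blue socket rail in order of size, the largest next to the red end cap and the smallest at the black end. Stand each one upright on a black pad of its own, well centred on it, and do not knock over the oil bottle.

Things in the scene. Friction and masses are not known exactly. Their poses are not given: they have to be found in the camera images.
- socket_xl_c (a point): The largest of four loose chromed-steel sockets (spanner sockets), 46 mm outside diameter, 52 mm tall (the lowest 16 mm, the drive end, are a little narrower), with a 34 mm hexagon mouth on top. It stands upright on the bench, mouth up, drive end down. This point is on its axis, half-way up (26 mm above its foot); z is its axis, up through the mouth. Round, so it can be gripped at any yaw.
- socket_l_c (a point): The second largest of four loose chromed-steel sockets (spanner sockets), 37 mm outside diameter, 46 mm tall (the lowest 14 mm, the drive end, are a little narrower), with a 27 mm hexagon mouth on top. It stands upright on the bench, mouth up, drive end down. This point is on its axis, half-way up (23 mm above its foot); z is its axis, up through the mouth. Round, so it can be gripped at any yaw.
- socket_m_c (a point): The third largest of four loose chromed-steel sockets (spanner sockets), 29 mm outside diameter, 42 mm tall (the lowest 12 mm, the drive end, are a little narrower), with a 21 mm hexagon mouth on top. It stands upright on the bench, mouth up, drive end down. This point is on its axis, half-way up (21 mm above its foot); z is its axis, up through the mouth. Round, so it can be gripped at any yaw.
- socket_s_c (a point): The smallest of four loose chromed-steel sockets (spanner sockets), 22 mm outside diameter, 38 mm tall (the lowest 12 mm, the drive end, are a little narrower), with a 15 mm hexagon mouth on top. It stands upright on the bench, mouth up, drive end down. This point is on its axis, half-way up (19 mm above its foot); z is its axis, up through the mouth. Round, so it can be gripped at any yaw.
- pad_1: One of the four like round black rubber pads, 52 mm across and practically flush, on top of the socket rail: a fixed blue steel channel 72 mm wide, 306 mm long and 14 mm high. The pads lie in one straight row along the middle of the rail, 68 mm from centre to centre; which of them is which along the row changes from start to start. Origin: centre of the pad, on the rail's top face (14 mm above the bench), where a socket's foot comes to stand; y runs along the rail, z up.
- pad_2: One of the four like round black rubber pads, 52 mm across and practically flush, on top of the socket rail: a fixed blue steel channel 72 mm wide, 306 mm long and 14 mm high. The pads lie in one straight row along the middle of the rail, 68 mm from centre to centre; which of them is which along the row changes from start to start. Origin: centre of the pad, on the rail's top face (14 mm above the bench), where a socket's foot comes to stand; y runs along the rail, z up.
- pad_3: One of the four like round black rubber pads, 52 mm across and practically flush, on top of the socket rail: a fixed blue steel channel 72 mm wide, 306 mm long and 14 mm high. The pads lie in one straight row along the middle of the rail, 68 mm from centre to centre; which of them is which along the row changes from start to start. Origin: centre of the pad, on the rail's top face (14 mm above the bench), where a socket's foot comes to stand; y runs along the rail, z up.
- pad_4: One of the four like round black rubber pads, 52 mm across and practically flush, on top of the socket rail: a fixed blue steel channel 72 mm wide, 306 mm long and 14 mm high. The pads lie in one straight row along the middle of the rail, 68 mm from centre to centre; which of them is which along the row changes from start to start. Origin: centre of the pad, on the rail's top face (14 mm above the bench), where a socket's foot comes to stand; y runs along the rail, z up.
- red_cap: Red plastic end cap of the socket rail, 76 mm across the rail, 16 mm thick and 22 mm high, fixed at one end or the other of the rail; a like black cap closes the other end. Origin: centre of its underside, on the rail's centre line, 51 mm from the centre of the nearest pad; y runs along the rail.
- oil: Small yellow chain-oil bottle with a green label and a black pointed cap, loose, standing among the sockets: 34 mm diameter, 86 mm tall. Origin: centre of its underside; z up. Not part of the job: to be left standing.
Not all that is in view belongs to the job. What is shaped like the part that bears socket_l_c but green or purple is not meant.

How it is judged:
By the outcome, as a careful person would: the job done as asked, in the order asked, and still so for the second after the job is handed in, with the robot touching nothing.
It also fails if it takes over 104 s, if anything falls off the work surface, if the arm or the gripper's body presses on something with over 40 N, if the wrist force passes 120 N, or if a joint passes its speed limit or range.

## Working session

There is one attempt and no reset: what is moved stays moved. The work goes in short steps, Python scripts to look and compute and a tool call to move; the robot and the scene stay as the last step left them, time stands still between calls to the robot, and variables do not carry over. Pictures are saved under pics/ and viewed, on a budget of 14 in all, crops included, one or two more only if the job needs it, and the job is handed in when it is done.

Besides the shell and the picture viewer there is one more tool, called after ">>>" as name(argument=value, ...), one argument or row to a line, values as JSON. play_rows: Moves the arm, as the interface text tells. Its arguments: {"type":"object","properties":{"plan":{"type":"array"},"gripper":{"type":"number"},"squeeze":{"type":"number"}},"required":["plan"]}

```bash
mkdir -p pics
python3 - <<'E'
from plant import manip
import cv2,pickle
s=manip.sense();print({k:s[k] for k in('time','tool_pos','eef_rot','width')})
for n in('scene','top'):
    f=manip.grab_frame(n);pickle.dump(f,open(n+'0.pkl','wb'))
    cv2.imwrite(f'pics/{n}0.png',f['color'][:,:,::-1]);print(f['mtx'],f['dist'],f['R'],f['t'])
E
```

```text
{'time': 0.0, 'tool_pos': array([0.22861794, 0.60779462, 0.21258591]), 'eef_rot': array([-5.62098075e-01, -3.09059295e+00,  2.87006876e-03]), 'width': 0.09403569580748014}
[[365.63796035   0.         314.90545765]
 [  0.         365.63796035 198.26041117]
 [  0.           0.           1.        ]] [0.02640142 0.         0.         0.         0.        ] [[ 0.0646004   0.99769415 -0.02081261]
 [ 0.56263855 -0.05363995 -0.82496098]
 [-0.82417513  0.04158283 -0.56480635]] [-0.0159061  -0.28253782  1.27788047]
[[493.51356605   0.         319.01161952]
 [  0.         493.51356605 200.07764429]
 [  0.           0.           1.        ]] [-0.08267081  0.          0.          0.          0.        ] [[ 0.00793049 -0.99995141 -0.00585523]
 [-0.99256764 -0.00716059 -0.12148332]
 [ 0.12143549  0.00677513 -0.9925762 ]] [-0.01363414  0.57079453  1.28442793]
```

View pics/top0.png

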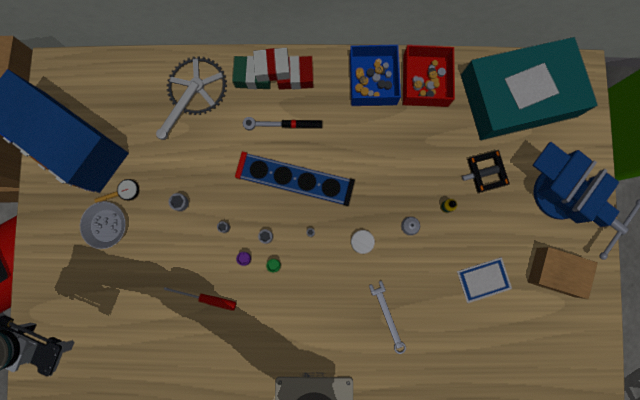

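View pics/scene0.png

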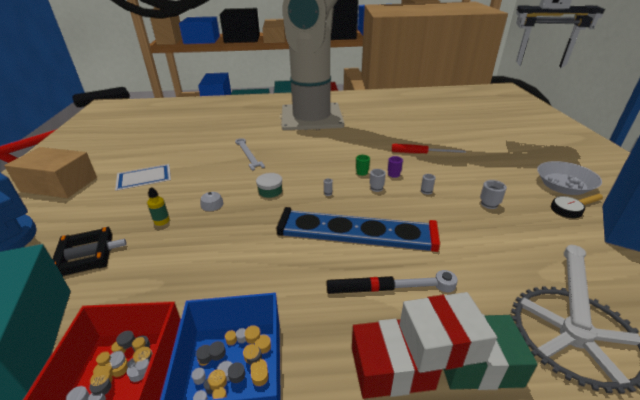

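The top view shows the rail with its red cap at (241,165) and black cap at (349,191), and pads at about (259,170), (283,176), (307,182) and (331,187). The chrome candidates are (179,201), (265,235), (223,226) and (310,231), which by size would be XL, L, M and S. The green (274,265) and purple (244,258) ones are decoys. (411,226) is a dome-like thing, (362,241) a white-topped jar, and the oil is at (449,205). I'll confirm this in an enlarged crop.

Run:
```python
import cv2
im=cv2.imread('pics/top0.png')[145:285,160:370]
im=cv2.resize(im,None,fx=3.8,fy=3.8,interpolation=cv2.INTER_CUBIC)
cv2.imwrite('pics/top0c.png',cv2.convertScaleAbs(im,alpha=1.4))
```

```text
(no output)
```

View pics/top0c.png

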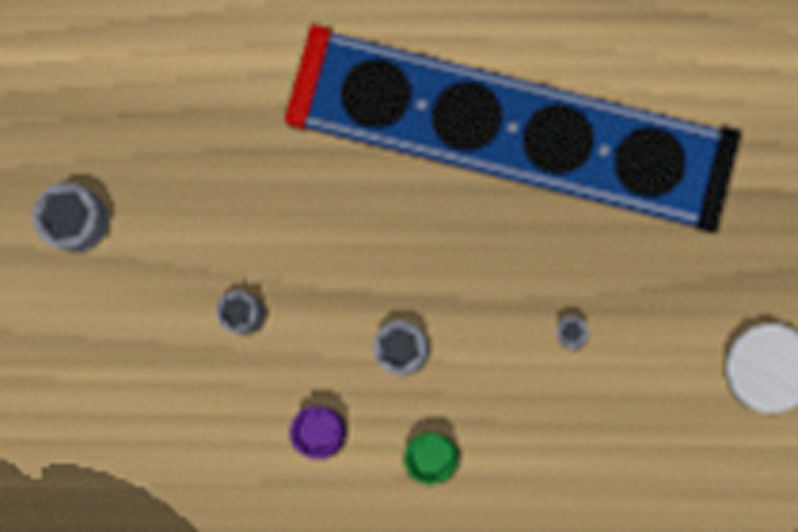

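```bash
cat > h.py <<'E'
import cv2,pickle,numpy as np
from scipy.spatial.transform import Rotation as Ro
from plant import manip
def back(f,uv,z,R=None,t=None):
    "pixels -> world points on plane z"
    R=f['R'] if R is None else R; t=f['t'] if t is None else t
    n=cv2.undistortPoints(np.array(uv,float).reshape(-1,1,2),f['mtx'],f['dist'])[:,0]
    d=np.c_[n,np.ones(len(n))]@R; c=-R.T@t
    return c+d*((np.broadcast_to(z,len(n))-c[2])/d[:,2])[:,None]
def wrist(s,f):
    T=np.eye(4);T[:3,:3]=Ro.from_rotvec(s['eef_rot']).as_matrix();T[:3,3]=s['tool_pos']
    M=np.linalg.inv(T@f['tool_from_camera']);return M[:3,:3],M[:3,3]
E
python3 - <<'E'
from h import *
np.set_printoptions(precision=4,suppress=True)
f=pickle.load(open('top0.pkl','rb'))
c=lambda p:(np.array(p,float)+.5)/3.8-.5+[160,145]
so=c([(67,215),(400,346),(239,310),(571,331)])
P=back(f,so,[.052,.046,.042,.038]);print(P)
pad=c([(376,93),(467,115),(558,138),(650,161)])
Q=back(f,pad,.014);print(Q,np.linalg.norm(np.diff(Q,axis=0),axis=1))
d=Q[0]-Q[3];print('rail yaw',np.degrees(np.arctan2(d[1],d[0])))
print('oil',back(f,[(449,205)],.07))
g=pickle.load(open('scene0.pkl','rb'))
for X in(P,Q):print('scene px',cv2.projectPoints(X,cv2.Rodrigues(g['R'])[0],g['t'],g['mtx'],g['dist'])[0][:,0])
s=manip.sense();print(Ro.from_rotvec(s['eef_rot']).as_matrix())
E
```

```text
[[0.563  0.3676 0.052 ]
 [0.4741 0.1323 0.046 ]
 [0.4983 0.2461 0.042 ]
 [0.4859 0.0141 0.038 ]]
[[ 0.6578  0.1573  0.014 ]
 [ 0.6421  0.0912  0.014 ]
 [ 0.6258  0.0255  0.014 ]
 [ 0.6095 -0.0407  0.014 ]] [0.0679 0.0677 0.0681]
rail yaw 76.29656164238676
oil [[ 0.5561 -0.3488  0.07  ]]
scene px [[492.5288 185.2059]
 [376.4566 172.5616]
 [426.9422 176.7805]
 [327.1955 180.6441]]
scene px [[406.289  231.9736]
 [372.0455 228.8764]
 [338.941  225.6832]
 [306.5933 222.6325]]
[[-0.936   0.3521 -0.0006]
 [ 0.3521  0.936  -0.0016]
 [-0.     -0.0017 -1.    ]]
```

>>> play_rows(
  plan=[
    [-4.8,-1.3,0,0,0,8.3],
    [-9.6,-2.6,0,0,0,16.6],
    [-14.4,-3.9,0,0,0,24.9],
    [-19.2,-5.2,0,0,0,33.2],
    [-24,-6.5,0,0,0,41.5],
  ],
  gripper=0,
)

```text
time: 0.6
tool_pos: [0.4317, 0.4616, 0.2132]
eef_rot: [-1.628, -2.686, 0.001]
contact_force: [-0.0, 0.8, 0.7]
width: 0.0939
```

```bash
cat > go.py <<'E'
# usage: go.py x y z [yaw of tool y, deg] -> shift in cm and turn in tool axes
import sys;from h import *
a=[float(v) for v in sys.argv[1:]];yaw=a[3] if len(a)>3 else -13.7
s=manip.sense();R=Ro.from_rotvec(s['eef_rot'])
y=np.radians(yaw);Y=np.array([np.cos(y),np.sin(y),0]);Z=np.array([0,0,-1.])
T=Ro.from_matrix(np.c_[np.cross(Y,Z),Y,Z])
print('t',s['time'],'pos',s['tool_pos'].round(4),'w',round(s['width'],4),'F',s['contact_force'].round(1))
print('shift cm',(R.inv().apply(np.array(a[:3])-s['tool_pos'])*100).round(2),'turn',np.degrees((R.inv()*T).as_rotvec()).round(2))
E
python3 go.py .563 .368 .213
```

```text
t 0.6 pos [0.4317 0.4616 0.2132] w 0.0939 F [-0.   0.8  0.7]
shift cm [-14.37   7.31   0.02] turn [-3.000e-02  2.000e-02  4.126e+01]
```

>>> play_rows(
  plan=[
    [-3.6,1.8,0,0,0,8.3],
    [-7.2,3.6,0,0,0,16.6],
    [-10.8,5.4,0,0,0,24.9],
    [-14.4,7.3,0,0,0,33.2],
    [-14.4,7.3,0,0,0,41.4],
  ],
)

```text
time: 1.1
tool_pos: [0.5681, 0.3629, 0.2133]
eef_rot: [2.477, 1.922, 0.001]
contact_force: [-0.5, 0.3, 0.2]
width: 0.0945
```

```bash
cat > look.py <<'E'
import sys;from h import *
s=manip.sense();f=manip.grab_frame('wrist');f['s']=s;pickle.dump(f,open(sys.argv[1]+'.pkl','wb'))
cv2.imwrite(f'pics/{sys.argv[1]}.png',f['color'][:,:,::-1])
E
python3 look.py w1; python3 go.py .563 .368 .213
```

```text
t 1.15 pos [0.5652 0.3661 0.2129] w 0.0943 F [0.  0.4 0.4]
shift cm [ 0.13 -0.26 -0.01] turn [ 0.1   0.12 -0.78]
```

View pics/w1.png

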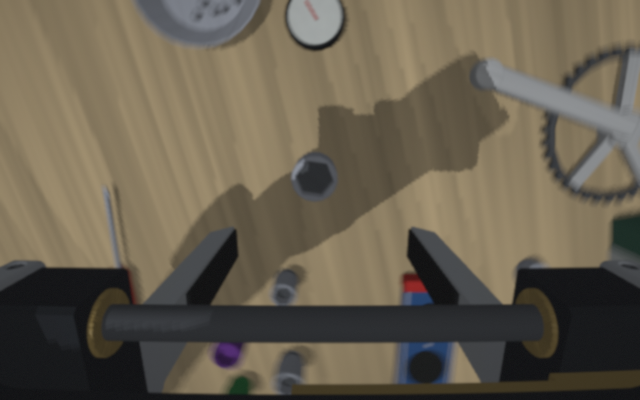

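```bash
python3 - <<'E'
from h import *
f=pickle.load(open('w1.pkl','rb'));s=f['s'];print(s['tool_pos'],f['tool_from_camera'].round(3))
R,t=wrist(s,f);print(back(f,[(314.5,176.5),(288,273),(291,357)],[.052,.042,.046],R,t))
s=manip.sense();print(s['tool_pos'],s['qd'].round(3))
E
python3 go.py .563 .3675 .05
```

```text
[0.56812102 0.36288433 0.2133456 ] [[ 0.    -0.97  -0.244  0.07 ]
 [ 1.    -0.     0.001  0.002]
 [-0.001 -0.244  0.97  -0.171]
 [ 0.     0.     0.     1.   ]]
[[0.56520749 0.37124384 0.052     ]
 [0.50986025 0.27396744 0.042     ]
 [0.4848809  0.17245609 0.046     ]]
[0.56522977 0.3661132  0.2129021 ] [-0.035 -0.016 -0.101  0.016  0.027 -0.003  0.235]
t 1.15 pos [0.5652 0.3661 0.2129] w 0.0943 F [0.  0.4 0.4]
shift cm [ 0.11 -0.28 16.29] turn [ 0.1   0.12 -0.78]
```

>>> play_rows(
  plan=[
    [0,0,3,0,0,0],
    [0,0,6,0,0,0],
    [0,0,8,0,0,0],
    [0,0,8,0,0,0],
    [0,0,8,0,0,0],
  ],
)

```text
time: 1.65
tool_pos: [0.5619, 0.3706, 0.1335]
eef_rot: [-2.465, -1.947, 0.001]
contact_force: [0.4, 0.1, -0.8]
width: 0.0944
```

```bash
python3 look.py w2; python3 go.py .563 .368 .05
python3 - <<'E'
import cv2
im=cv2.imread('pics/w2.png');cv2.imwrite('pics/w2c.png',cv2.resize(im[100:300,180:450],None,fx=2.9,fy=2.9,interpolation=cv2.INTER_CUBIC))
E
```

```text
t 1.7 pos [0.5627 0.3707 0.1344] w 0.094 F [-0.1  0.7  0.4]
shift cm [-0.27  0.08  8.44] turn [ 0.04 -0.07  0.28]
```

View pics/w2c.png

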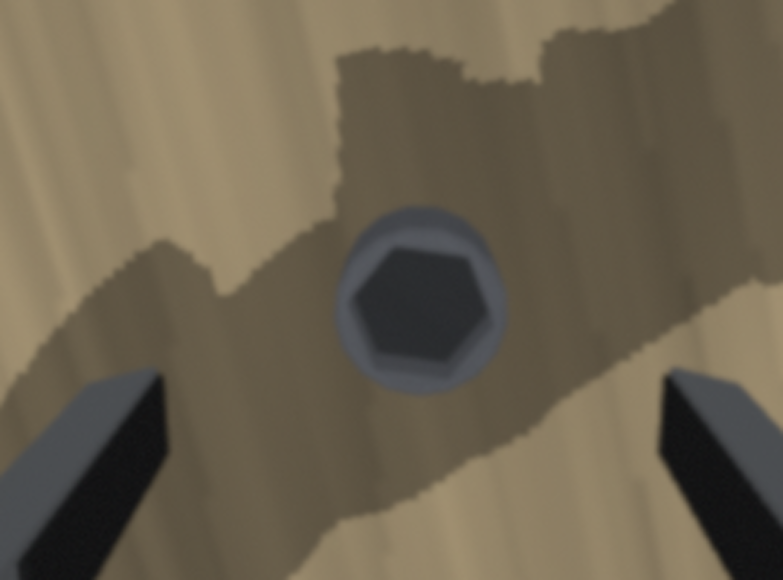

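```bash
python3 - <<'E'
from h import *
f=pickle.load(open('w2.pkl','rb'));R,t=wrist(f['s'],f)
X=back(f,[(324.8,206.6),(296,207),(353,207)],.052,R,t);print(f['s']['tool_pos'],X)
E
python3 go.py .563 .368 .05
```

```text
[0.56194253 0.37056278 0.13352534] [[0.56540069 0.36929401 0.052     ]
 [0.5440846  0.37404158 0.052     ]
 [0.58613148 0.36403505 0.052     ]]
t 1.7 pos [0.5627 0.3707 0.1344] w 0.094 F [-0.1  0.7  0.4]
shift cm [-0.27  0.08  8.44] turn [ 0.04 -0.07  0.28]
```

>>> play_rows(
  plan=[
    [-0.2,0.2,4,0,0,0],
    [-0.2,0.2,8,0,0,0],
    [-0.2,0.2,10,0,0,0],
    [-0.2,0.2,11.2,0,0,0],
    [-0.2,0.2,11.2,0,0,0],
  ],
)

```text
time: 2.2
tool_pos: [0.5638, 0.3676, 0.0212]
eef_rot: [-2.467, -1.945, 0.001]
contact_force: [0.0, -1.2, -0.7]
width: 0.094
```

>>> play_rows(
  plan=[
    [0,0,0,0,0,0],
    [0,0,0,0,0,0],
    [0,0,0,0,0,0],
    [0,0,0,0,0,0],
    [0,0,0,0,0,0],
  ],
  gripper=255,
  squeeze=20,
)

```text
time: 2.7
tool_pos: [0.5641, 0.3677, 0.022]
eef_rot: [-2.467, -1.945, -0.001]
contact_force: [-0.6, -0.3, -0.4]
width: 0.0574
```

```bash
python3 go.py .6578 .1573 .12
```

```text
t 2.7 pos [0.5641 0.3677 0.022 ] w 0.0574 F [-0.6 -0.3 -0.4]
shift cm [-18.26  14.03  -9.81] turn [ 0.02 -0.03  0.19]
```

>>> play_rows(
  plan=[
    [0,0,0,0,0,0],
    [0,0,0,0,0,0],
    [0,0,0,0,0,0],
    [0,0,-1,0,0,0],
    [0,0,-5,0,0,0],
  ],
)

```text
time: 3.2
tool_pos: [0.5604, 0.3657, 0.0678]
eef_rot: [-2.467, -1.944, 0.015]
contact_force: [-0.2, 0.4, -2.1]
width: 0.0455
```

```bash
python3 go.py .634 .0583 .2
```

```text
t 3.2 pos [0.5604 0.3657 0.0678] w 0.0455 F [-0.2  0.4 -2.1]
shift cm [-28.25  14.25 -13.12] turn [-0.38  0.39  0.18]
```

>>> play_rows(
  plan=[
    [-1.5,0.8,-4,0,0,0],
    [-5,2.5,-7,0,0,0],
    [-9,4.5,-9.5,0,0,0],
    [-13,6.6,-11.5,0,0,0],
    [-17,8.6,-13,0,0,0],
  ],
)

```text
time: 3.7
tool_pos: [0.6085, 0.1803, 0.2035]
eef_rot: [2.467, 1.944, 0.003]
contact_force: [0.3, 0.3, -1.8]
width: 0.0458
```

>>> play_rows(
  plan=[
    [-4,2,0,0,0,0],
    [-8,4,0,0,0,0],
    [-11,5.7,0,0,0,0],
    [-11,5.7,0,0,0,0],
    [-11,5.7,0,0,0,0],
  ],
)

```text
time: 4.2
tool_pos: [0.6374, 0.0607, 0.2016]
eef_rot: [-2.47, -1.941, 0.0]
contact_force: [0.5, 0.9, -2.4]
width: 0.0457
```

>>> play_rows(
  plan=[
    [0,0,0,0,0,0],
    [0,0,0,0,0,0],
    [0,0,0,0,0,0],
    [0,0,0,0,0,0],
    [0,0,0,0,0,0],
  ],
)

```text
time: 4.7
tool_pos: [0.6375, 0.0623, 0.2014]
eef_rot: [-2.467, -1.945, 0.0]
contact_force: [0.2, -0.0, -1.1]
width: 0.0455
```

```bash
python3 look.py w3; python3 go.py .634 .0583 .2
```

```text
t 4.75 pos [0.6375 0.0622 0.2014] w 0.0452 F [-0.4 -0.3 -1.9]
shift cm [-0.46 -0.25  0.14] turn [-0.    0.    0.21]
```

View pics/w3.png

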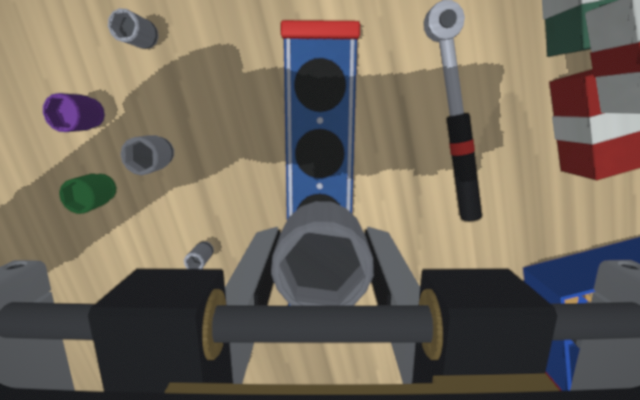

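Run:
```python
from h import *
np.set_printoptions(precision=4,suppress=True)
f=pickle.load(open('w3.pkl','rb'));s=f['s'];R,t=wrist(s,f)
print(back(f,[(319.5,84),(319.7,154)],.014,R,t))
print(back(f,[(141,156),(122,26),(192,262)],[.046,.042,.038],R,t))
x=back(f,[(322,262)],s['tool_pos'][2]+.030,R,t);print(Ro.from_rotvec(s['eef_rot']).inv().apply(x-s['tool_pos']))
```

```text
[[0.659  0.156  0.014 ]
 [0.6429 0.0885 0.014 ]]
[[0.4777 0.1305 0.046 ]
 [0.4989 0.245  0.042 ]
 [0.4863 0.0124 0.038 ]]
[[ 0.0052  0.0016 -0.03  ]]
```

```bash
python3 go.py .6578 .1546 .08; python3 go.py .6578 .1546 .0365
```

```text
t 4.75 pos [0.6375 0.0622 0.2014] w 0.0452 F [-0.4 -0.3 -1.9]
shift cm [ 9.46 -0.18 12.14] turn [-0.    0.    0.21]
t 4.75 pos [0.6375 0.0622 0.2014] w 0.0452 F [-0.4 -0.3 -1.9]
shift cm [ 9.46 -0.18 16.49] turn [-0.    0.    0.21]
```

>>> play_rows(
  plan=[
    [4,-0.1,1,0,0,0],
    [8,-0.2,4,0,0,0],
    [9.5,-0.2,8,0,0,0],
    [9.5,-0.2,12,0,0,0],
    [9.5,-0.2,14,0,0,0],
  ],
)

```text
time: 5.25
tool_pos: [0.6552, 0.1557, 0.0575]
eef_rot: [-2.463, -1.945, 0.008]
contact_force: [-1.0, -0.8, -2.0]
width: 0.0459
```

```bash
python3 go.py .6578 .1546 .0365
```

```text
t 5.25 pos [0.6552 0.1557 0.0575] w 0.0459 F [-1.  -0.8 -2. ]
shift cm [-0.05  0.29  2.09] turn [-0.29  0.12  0.3 ]
```

>>> play_rows(
  plan=[
    [0,0,0.8,0,0,0],
    [0,0,1.6,0,0,0],
    [0,0,2.2,0,0,0],
    [0,0,2.4,0,0,0],
    [0,0,2.4,0,0,0],
  ],
)

```text
time: 5.75
tool_pos: [0.6583, 0.1547, 0.0381]
eef_rot: [2.467, 1.944, 0.002]
contact_force: [-0.3, 0.1, -2.2]
width: 0.0456
```

```bash
python3 go.py .6578 .1546 .0365
```

```text
t 5.75 pos [0.6583 0.1547 0.0381] w 0.0456 F [-0.3  0.1 -2.2]
shift cm [-0.02 -0.04  0.16] turn [ 0.05 -0.03  0.17]
```

>>> play_rows(
  plan=[
    [0,0,0.1,0,0,0],
    [0,0,0.15,0,0,0],
    [0,0,0.2,0,0,0],
    [0,0,0.2,0,0,0],
    [0,0,0.2,0,0,0],
  ],
)

```text
time: 6.25
tool_pos: [0.6578, 0.1547, 0.0356]
eef_rot: [-2.467, -1.945, -0.0]
contact_force: [-0.4, -0.2, -1.3]
width: 0.0457
```

>>> play_rows(
  plan=[
    [0,0,0,0,0,0],
    [0,0,0,0,0,0],
    [0,0,0,0,0,0],
    [0,0,0,0,0,0],
    [0,0,0,0,0,0],
  ],
  gripper=0,
)

```text
time: 6.75
tool_pos: [0.6579, 0.1547, 0.0356]
eef_rot: [2.467, 1.945, 0.0]
contact_force: [0.8, -1.4, 0.3]
width: 0.0822
```

>>> play_rows(
  plan=[
    [0,0,-2,0,0,0],
    [0,0,-6,0,0,0],
    [0,0,-10,0,0,0],
    [0,0,-11,0,0,0],
    [0,0,-11,0,0,0],
  ],
)

```text
time: 7.25
tool_pos: [0.6591, 0.1549, 0.1476]
eef_rot: [2.466, 1.944, 0.006]
contact_force: [-0.0, -0.6, -0.4]
width: 0.0937
```

>>> play_rows(
  plan=[
    [0,0,0,0,0,0],
    [0,0,0,0,0,0],
    [0,0,0,0,0,0],
    [0,0,0,0,0,0],
    [0,0,0,0,0,0],
  ],
)

```text
time: 7.75
tool_pos: [0.6576, 0.1546, 0.1448]
eef_rot: [-2.467, -1.944, 0.001]
contact_force: [-0.2, -0.2, -0.6]
width: 0.0939
```

```bash
python3 look.py w4; python3 go.py .6578 .1546 .14
python3 - <<'E'
import cv2
im=cv2.imread('pics/w4.png');cv2.imwrite('pics/w4c.png',cv2.resize(im[100:300,180:450],None,fx=2.9,fy=2.9,interpolation=cv2.INTER_CUBIC))
E
```

```text
t 7.8 pos [0.6576 0.1546 0.145 ] w 0.0944 F [-0.7 -0.9 -0.8]
shift cm [0.   0.02 0.5 ] turn [-0.03  0.02  0.18]
```

View pics/w4c.png

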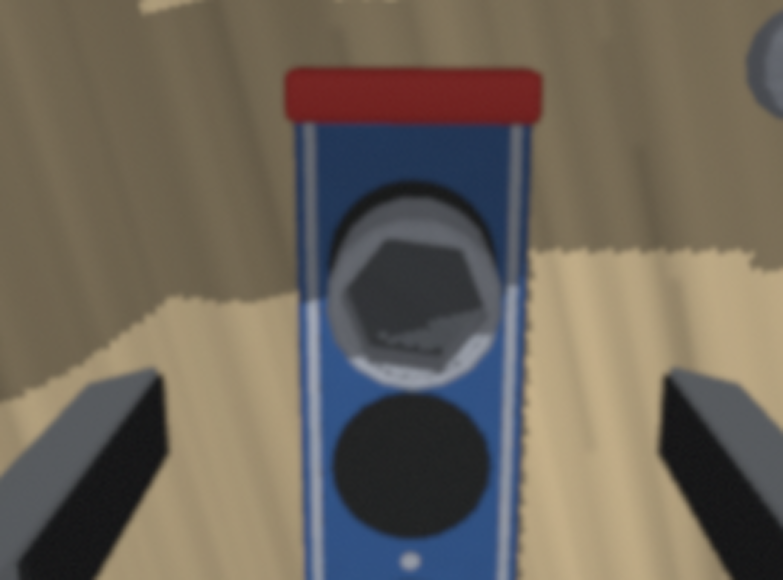

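```bash
python3 - <<'E'
from h import *
np.set_printoptions(precision=4,suppress=True)
f=pickle.load(open('w4.pkl','rb'));s=f['s'];R,t=wrist(s,f)
c=lambda p:(np.array(p,float)+.5)/2.9-.5+[180,100]
X=back(f,c([(414,304),(411,465.5),(414,96)]),[.066,.014,.022],R,t);print(X)
u=np.array([.237,.9715,0]);v=np.array([.9715,-.237,0])
for p in(X[0]-X[1],X[2]-X[1]):print('along',p@u,'across',p@v)
E
python3 go.py .4757 .1315 .14
```

```text
[[0.6598 0.156  0.066 ]
 [0.6429 0.0895 0.014 ]
 [0.6716 0.2049 0.022 ]]
along 0.06863125577598357 across 0.000693949825899975
along 0.11889231963891811 across 0.0005475701342961154
t 7.8 pos [0.6576 0.1546 0.145 ] w 0.0944 F [-0.7 -0.9 -0.8]
shift cm [ -6.5  -17.15   0.51] turn [-0.03  0.02  0.18]
```

>>> play_rows(
  plan=[
    [-1.6,-4.3,0,0,0,0],
    [-3.2,-8.6,0,0,0,0],
    [-4.8,-12.9,0,0,0,0],
    [-6.5,-17.1,0,0,0,0],
    [-6.5,-17.1,0,0,0,0],
  ],
)

```text
time: 8.3
tool_pos: [0.4677, 0.1301, 0.1448]
eef_rot: [-2.463, -1.941, 0.013]
contact_force: [1.3, -0.1, -1.2]
width: 0.0937
```

>>> play_rows(
  plan=[
    [0,0,0,0,0,0],
    [0,0,0,0,0,0],
    [0,0,0,0,0,0],
    [0,0,0,0,0,0],
    [0,0,0,0,0,0],
  ],
)

```text
time: 8.8
tool_pos: [0.4769, 0.1314, 0.1453]
eef_rot: [2.467, 1.944, 0.0]
contact_force: [0.6, 0.8, 0.6]
width: 0.0941
```

```bash
python3 look.py w5; python3 go.py .4757 .1315 .14
python3 - <<'E'
import cv2
im=cv2.imread('pics/w5.png');cv2.imwrite('pics/w5c.png',cv2.resize(im[50:300,150:470],None,fx=2.4,fy=2.4,interpolation=cv2.INTER_CUBIC))
E
```

```text
t 8.85 pos [0.4767 0.1314 0.1453] w 0.0938 F [ 0.3  0.2 -0.5]
shift cm [-0.02 -0.1   0.53] turn [0.01 0.01 0.18]
```

View pics/w5c.png

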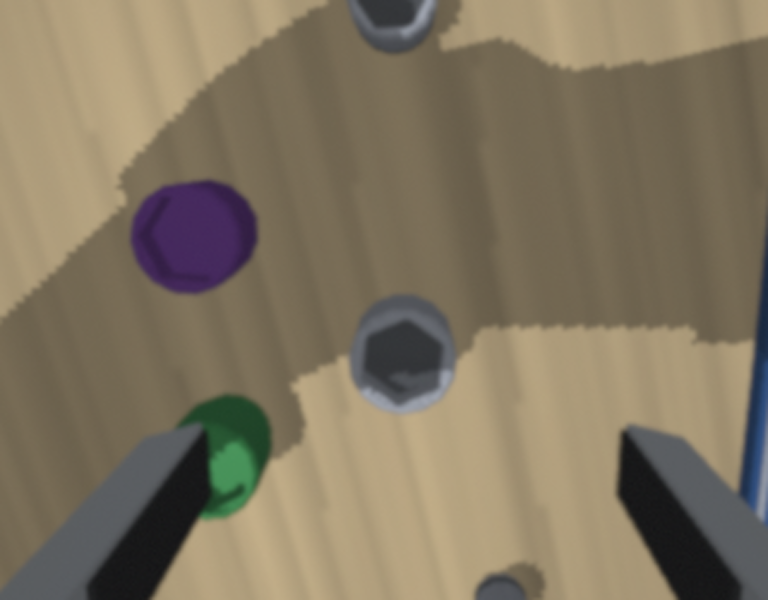

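Run:
```python
from h import *
np.set_printoptions(precision=4,suppress=True)
f=pickle.load(open('w5.pkl','rb'));s=f['s'];R,t=wrist(s,f)
c=lambda p:(np.array(p,float)+.5)/2.4-.5+[150,50]
X=back(f,c([(403,361),(222,475),(190,237)]),[.046,.046,.046],R,t);print(X)
print(Ro.from_rotvec(s['eef_rot']).inv().apply(X-X[0]))
```

```text
[[0.4751 0.1319 0.046 ]
 [0.4039 0.1067 0.046 ]
 [0.4176 0.1886 0.046 ]]
[[ 0.      0.      0.    ]
 [-0.0411 -0.0634 -0.    ]
 [ 0.0417 -0.0692 -0.    ]]
```

>>> play_rows(
  plan=[
    [-0.2,-0.3,4,0,0,0],
    [-0.2,-0.3,8,0,0,0],
    [-0.2,-0.3,11,0,0,0],
    [-0.2,-0.3,12.5,0,0,0],
    [-0.2,-0.3,12.5,0,0,0],
  ],
)

```text
time: 9.35
tool_pos: [0.4716, 0.1296, 0.0185]
eef_rot: [-2.467, -1.943, 0.006]
contact_force: [0.5, 0.1, -0.0]
width: 0.0944
```

>>> play_rows(
  plan=[
    [0,0,0,0,0,0],
    [0,0,0,0,0,0],
    [0,0,0,0,0,0],
    [0,0,0,0,0,0],
    [0,0,0,0,0,0],
  ],
  gripper=255,
)

```text
time: 9.85
tool_pos: [0.4732, 0.1304, 0.021]
eef_rot: [2.467, 1.945, 0.001]
contact_force: [0.4, 0.1, -0.6]
width: 0.0574
```

>>> play_rows(
  plan=[
    [0,0,0,0,0,0],
    [0,0,0,0,0,0],
    [0,0,0,0,0,0],
    [0,0,0,0,0,0],
    [0,0,0,0,0,0],
  ],
)

```text
time: 10.35
tool_pos: [0.4729, 0.1302, 0.0205]
eef_rot: [-2.467, -1.944, 0.0]
contact_force: [-0.1, 0.2, 1.4]
width: 0.0368
```

>>> play_rows(
  plan=[
    [0,0,-1,0,0,0],
    [0,0,-4,0,0,0],
    [0,0,-8,0,0,0],
    [0,0,-10,0,0,0],
    [0,0,-10,0,0,0],
  ],
)

```text
time: 10.85
tool_pos: [0.4748, 0.1307, 0.1233]
eef_rot: [2.466, 1.943, 0.008]
contact_force: [-0.0, 0.6, -1.2]
width: 0.0364
```

```bash
python3 go.py .6416 .0881 .12
```

```text
t 10.85 pos [0.4748 0.1307 0.1233] w 0.0364 F [-0.   0.6 -1.2]
shift cm [-0.24 17.21  0.41] turn [ 0.28 -0.17  0.19]
```

>>> play_rows(
  plan=[
    [-0.1,4.3,0,0,0,0],
    [-0.1,8.7,0,0,0,0],
    [-0.1,13,0,0,0,0],
    [-0.1,17.3,0,0,0,0],
    [-0.1,17.3,0,0,0,0],
  ],
)

```text
time: 11.35
tool_pos: [0.6458, 0.0856, 0.1191]
eef_rot: [2.467, 1.938, 0.003]
contact_force: [-0.7, -0.5, -1.2]
width: 0.0369
```

>>> play_rows(
  plan=[
    [0,0,0,0,0,0],
    [0,0,2,0,0,0],
    [0,0,4,0,0,0],
    [0,0,5.5,0,0,0],
    [0,0,5.5,0,0,0],
  ],
)

```text
time: 11.85
tool_pos: [0.6377, 0.0894, 0.0628]
eef_rot: [-2.464, -1.943, 0.008]
contact_force: [-0.6, -0.0, -1.8]
width: 0.0367
```

```bash
python3 go.py .6416 .0881 .0345
```

```text
t 11.85 pos [0.6377 0.0894 0.0628] w 0.0367 F [-0.6 -0.  -1.8]
shift cm [-0.03  0.43  2.83] turn [-0.34  0.09  0.22]
```

>>> play_rows(
  plan=[
    [0,0,1,0,0,0],
    [0,0,2,0,0,0],
    [0,0,2.4,0,0,0],
    [0,0,2.4,0,0,0],
    [0,0,2.4,0,0,0],
  ],
)

```text
time: 12.35
tool_pos: [0.6411, 0.0887, 0.0416]
eef_rot: [2.467, 1.944, 0.0]
contact_force: [-0.2, 0.0, -2.1]
width: 0.0364
```

```bash
python3 go.py .6416 .0881 .0345
```

```text
t 12.35 pos [0.6411 0.0887 0.0416] w 0.0364 F [-0.2  0.  -2.1]
shift cm [-0.05  0.06  0.71] turn [ 0.02 -0.    0.18]
```

>>> play_rows(
  plan=[
    [0,0,0.3,0,0,0],
    [0,0.05,0.5,0,0,0],
    [0,0.05,0.65,0,0,0],
    [0,0.05,0.7,0,0,0],
    [0,0.05,0.7,0,0,0],
  ],
)

```text
time: 12.85
tool_pos: [0.6414, 0.0887, 0.0346]
eef_rot: [-2.467, -1.945, -0.0]
contact_force: [-0.6, 0.3, 0.0]
width: 0.0366
```

>>> play_rows(
  plan=[
    [0,0,0,0,0,0],
    [0,0,0,0,0,0],
    [0,0,0,0,0,0],
    [0,0,0,0,0,0],
    [0,0,0,0,0,0],
  ],
)

```text
time: 13.35
tool_pos: [0.6414, 0.0887, 0.0346]
eef_rot: [-2.467, -1.945, -0.0]
contact_force: [-0.5, 0.2, 1.8]
width: 0.0366
```

Contact is light, with the force rising to about +2 N. I'll release, raise, then move over M for a look. From the commanded (0.6414,0.0887) to M's TCP at about (0.498,0.244) is +11.7 along u and -17.6 along v.

>>> play_rows(
  plan=[
    [0,0,0,0,0,0],
    [0,0,0,0,0,0],
    [0,0,0,0,0,0],
    [0,0,0,0,0,0],
    [0,0,0,0,0,0],
  ],
  gripper=0,
)

```text
time: 13.85
tool_pos: [0.6414, 0.0887, 0.0344]
eef_rot: [-2.467, -1.945, 0.0]
contact_force: [-0.1, -0.1, -0.3]
width: 0.073
```

>>> play_rows(
  plan=[
    [0,0,-2,0,0,0],
    [0,0,-6,0,0,0],
    [0,0,-10,0,0,0],
    [0,0,-11,0,0,0],
    [0,0,-11,0,0,0],
  ],
)

```text
time: 14.35
tool_pos: [0.6427, 0.0888, 0.1465]
eef_rot: [2.466, 1.944, 0.006]
contact_force: [-0.1, -0.8, 0.4]
width: 0.0943
```

>>> play_rows(
  plan=[
    [2.3,-3.5,0,0,0,0],
    [4.6,-7,0,0,0,0],
    [7,-10.5,0,0,0,0],
    [9.4,-14,0,0,0,0],
    [11.7,-17.6,0,0,0,0],
  ],
)

```text
time: 14.85
tool_pos: [0.4952, 0.2443, 0.1426]
eef_rot: [-2.467, -1.944, 0.005]
contact_force: [1.0, 0.7, 0.1]
width: 0.0941
```

>>> play_rows(
  plan=[
    [0,0,0,0,0,0],
    [0,0,0,0,0,0],
    [0,0,0,0,0,0],
    [0,0,0,0,0,0],
    [0,0,0,0,0,0],
  ],
)

```text
time: 15.35
tool_pos: [0.4984, 0.2422, 0.1443]
eef_rot: [2.469, 1.941, -0.0]
contact_force: [-0.1, 0.8, 0.2]
width: 0.0938
```

```bash
python3 look.py w6; python3 go.py .498 .244 .14
python3 - <<'E'
import cv2
im=cv2.imread('pics/w6.png');cv2.imwrite('pics/w6c.png',cv2.resize(im[50:300,150:470],None,fx=2.4,fy=2.4,interpolation=cv2.INTER_CUBIC))
E
```

```text
t 15.4 pos [0.4983 0.2425 0.1443] w 0.0939 F [-0.1 -0.1 -0.3]
shift cm [ 0.14 -0.06  0.43] turn [0.01 0.02 0.07]
```

View pics/w6c.png

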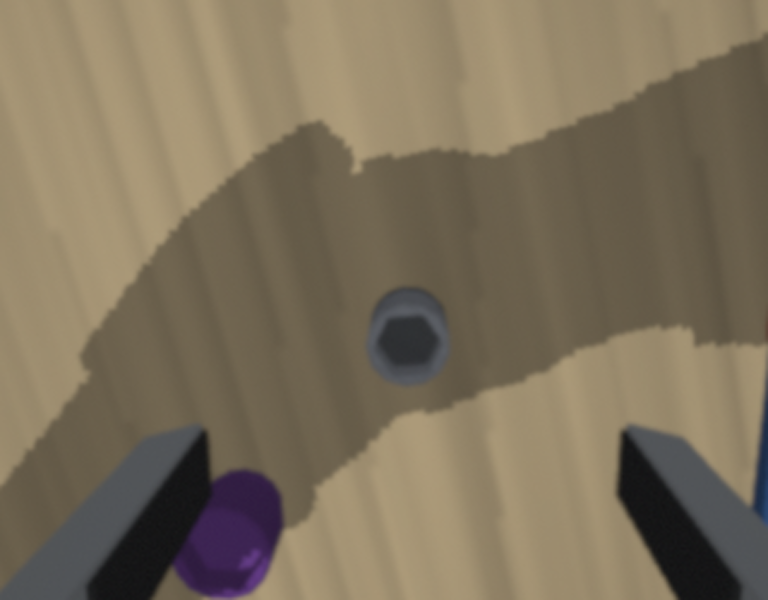

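```bash
cat > est.py <<'E'
import sys;from h import *
n,x,y,z=sys.argv[1],*map(float,sys.argv[2:5])
f=pickle.load(open(n+'.pkl','rb'));s=f['s'];R,t=wrist(s,f)
X=back(f,[((x+.5)/2.4-.5+150,(y+.5)/2.4-.5+50)],z,R,t)[0]
print('tool at',s['tool_pos'].round(4),'est',X.round(4),'TCP target',(X-[.0016,.0015,0]).round(4))
E
python3 est.py w6 408 343 .042
```

```text
tool at [0.4984 0.2422 0.1443] est [0.4995 0.2477 0.042 ] TCP target [0.4979 0.2462 0.042 ]
```

>>> play_rows(
  plan=[
    [0.35,-0.1,4,0,0,0],
    [0.35,-0.1,8,0,0,0],
    [0.35,-0.1,11,0,0,0],
    [0.35,-0.1,12.6,0,0,0],
    [0.35,-0.1,12.6,0,0,0],
  ],
)

```text
time: 15.9
tool_pos: [0.4962, 0.2459, 0.0163]
eef_rot: [-2.468, -1.943, 0.007]
contact_force: [0.2, -0.7, -0.3]
width: 0.0942
```

>>> play_rows(
  plan=[
    [0,0,0,0,0,0],
    [0,0,0,0,0,0],
    [0,0,0,0,0,0],
    [0,0,0,0,0,0],
    [0,0,0,0,0,0],
  ],
  gripper=255,
)

```text
time: 16.4
tool_pos: [0.4977, 0.2475, 0.019]
eef_rot: [2.467, 1.945, 0.002]
contact_force: [0.2, 0.1, 0.0]
width: 0.0577
```

>>> play_rows(
  plan=[
    [0,0,0,0,0,0],
    [0,0,0,0,0,0],
    [0,0,0,0,0,0],
    [0,0,0,0,0,0],
    [0,0,0,0,0,0],
  ],
)

```text
time: 16.9
tool_pos: [0.4974, 0.2472, 0.0184]
eef_rot: [-2.467, -1.945, 0.0]
contact_force: [0.3, -0.2, 0.4]
width: 0.0286
```

```bash
python3 go.py .6255 .0222 .12
```

```text
t 16.9 pos [0.4974 0.2472 0.0184] w 0.0286 F [ 0.3 -0.2  0.4]
shift cm [-18.88  17.71 -10.16] turn [-0.01  0.    0.18]
```

>>> play_rows(
  plan=[
    [0,0,-1,0,0,0],
    [0,0,-5,0,0,0],
    [0,0,-9.5,0,0,0],
    [-2.5,2.3,-10.5,0,0,0],
    [-5.5,5.1,-10.5,0,0,0],
  ],
)

```text
time: 17.4
tool_pos: [0.5353, 0.1841, 0.1265]
eef_rot: [2.462, 1.951, 0.008]
contact_force: [0.9, 0.4, -0.7]
width: 0.0287
```

>>> play_rows(
  plan=[
    [-3.3,3.1,0,0,0,0],
    [-6.6,6.3,0,0,0,0],
    [-10,9.5,0,0,0,0],
    [-13.3,12.6,0,0,0,0],
    [-13.3,12.6,0,0,0,0],
  ],
)

```text
time: 17.9
tool_pos: [0.6285, 0.0133, 0.1247]
eef_rot: [2.471, 1.927, -0.001]
contact_force: [-0.3, -0.1, -0.7]
width: 0.0286
```

>>> play_rows(
  plan=[
    [0,0,0,0,0,0],
    [0,0,2,0,0,0],
    [0,0,5,0,0,0],
    [0,0,7,0,0,0],
    [0,0,7.5,0,0,0],
  ],
)

```text
time: 18.4
tool_pos: [0.6229, 0.0257, 0.0463]
eef_rot: [-2.461, -1.945, 0.005]
contact_force: [0.4, -0.8, -1.4]
width: 0.0285
```

>>> play_rows(
  plan=[
    [0,0,0,0,0,0],
    [0,0,0,0,0,0],
    [0,0,0,0,0,0],
    [0,0,0,0,0,0],
    [0,0,0,0,0,0],
  ],
)

```text
time: 18.9
tool_pos: [0.626, 0.0231, 0.0492]
eef_rot: [2.467, 1.944, 0.002]
contact_force: [-0.6, 0.3, -0.4]
width: 0.0287
```

```bash
python3 go.py .6257 .0230 .032
```

```text
t 18.9 pos [0.626  0.0231 0.0492] w 0.0287 F [-0.6  0.3 -0.4]
shift cm [-0.02 -0.03  1.72] turn [ 0.06 -0.02  0.19]
```

>>> play_rows(
  plan=[
    [0,0,0.8,0,0,0],
    [0,0,1.3,0,0,0],
    [0,0,1.55,0,0,0],
    [0,0,1.65,0,0,0],
    [0,0,1.65,0,0,0],
  ],
)

```text
time: 19.4
tool_pos: [0.6249, 0.0231, 0.0325]
eef_rot: [-2.466, -1.944, 0.001]
contact_force: [-2.4, 0.3, 6.6]
width: 0.0289
```

>>> play_rows(
  plan=[
    [0,0,0,0,0,0],
    [0,0,0,0,0,0],
    [0,0,0,0,0,0],
    [0,0,0,0,0,0],
    [0,0,0,0,0,0],
  ],
)

```text
time: 19.9
tool_pos: [0.6249, 0.0231, 0.0324]
eef_rot: [-2.467, -1.944, 0.001]
contact_force: [-2.9, -0.3, 6.7]
width: 0.029
```

>>> play_rows(
  plan=[
    [0,0,-0.05,0,0,0],
    [0,0,-0.05,0,0,0],
    [0,0,-0.05,0,0,0],
    [0,0,-0.05,0,0,0],
    [0,0,-0.05,0,0,0],
  ],
  gripper=0,
)

```text
time: 20.4
tool_pos: [0.6256, 0.023, 0.0323]
eef_rot: [-2.467, -1.944, 0.0]
contact_force: [-0.1, 0.4, -0.4]
width: 0.0653
```

>>> play_rows(
  plan=[
    [0,0,-2,0,0,0],
    [0,0,-6,0,0,0],
    [0,0,-10,0,0,0],
    [0,0,-11,0,0,0],
    [0,0,-11,0,0,0],
  ],
)

```text
time: 20.9
tool_pos: [0.6269, 0.0231, 0.1442]
eef_rot: [2.466, 1.944, 0.005]
contact_force: [-0.3, 0.5, -1.0]
width: 0.0942
```

>>> play_rows(
  plan=[
    [-1,-3.4,0,0,0,0],
    [-2,-6.8,0,0,0,0],
    [-3,-10.2,0,0,0,0],
    [-4.4,-13.4,0,0,0,0],
    [-4.4,-13.4,0,0,0,0],
  ],
)

```text
time: 21.4
tool_pos: [0.4779, 0.011, 0.1406]
eef_rot: [-2.464, -1.939, 0.012]
contact_force: [0.1, -0.2, -0.3]
width: 0.0941
```

>>> play_rows(
  plan=[
    [0,0,0,0,0,0],
    [0,0,0,0,0,0],
    [0,0,0,0,0,0],
    [0,0,0,0,0,0],
    [0,0,0,0,0,0],
  ],
)

```text
time: 21.9
tool_pos: [0.4854, 0.0116, 0.1422]
eef_rot: [2.467, 1.945, -0.0]
contact_force: [0.2, -0.2, -0.0]
width: 0.0935
```

```bash
python3 look.py w7; python3 go.py .485 .0125 .14
python3 - <<'E'
import cv2
im=cv2.imread('pics/w7.png');cv2.imwrite('pics/w7c.png',cv2.resize(im[50:300,150:470],None,fx=2.4,fy=2.4,interpolation=cv2.INTER_CUBIC))
E
```

```text
t 21.95 pos [0.4854 0.0116 0.1423] w 0.0941 F [-1.1 -0.6 -0. ]
shift cm [ 0.08 -0.06  0.23] turn [0.   0.01 0.19]
```

View pics/w7c.png

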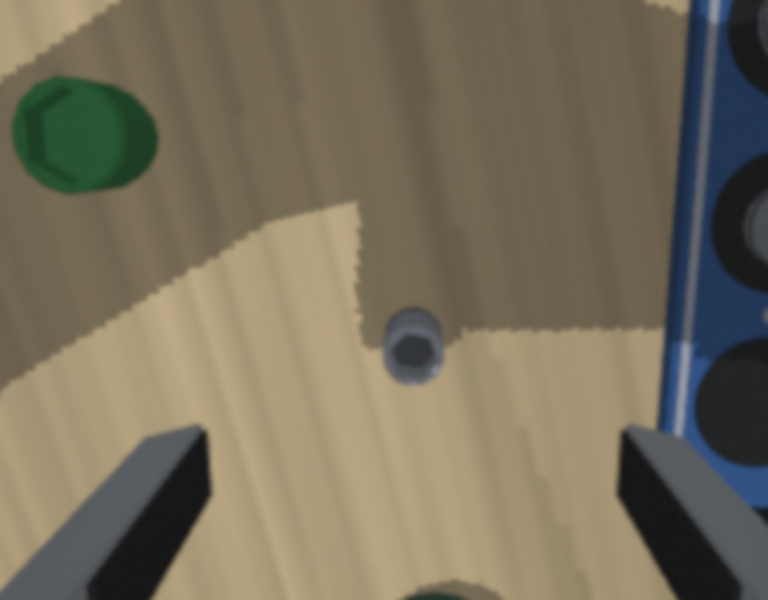

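S's mouth centre is at (413,352) in the crop. Its hexagon mouth faces up and the neighbours are well clear. M and L are visible standing on their pads at the right.

```bash
python3 est.py w7 413 352 .038; python3 go.py .4845 .0123 .015
```

```text
tool at [0.4854 0.0116 0.1422] est [0.4873 0.0132 0.038 ] TCP target [0.4857 0.0117 0.038 ]
t 21.95 pos [0.4854 0.0116 0.1423] w 0.0941 F [-1.1 -0.6 -0. ]
shift cm [ 0.05 -0.1  12.73] turn [0.   0.01 0.19]
```

>>> play_rows(
  plan=[
    [0,0,4,0,0,0],
    [0,0,8,0,0,0],
    [0,0,11,0,0,0],
    [0,0,12.2,0,0,0],
    [0,0,12.7,0,0,0],
  ],
)

```text
time: 22.45
tool_pos: [0.4846, 0.0114, 0.0146]
eef_rot: [-2.467, -1.944, 0.002]
contact_force: [-0.1, -0.9, 0.9]
width: 0.0945
```

>>> play_rows(
  plan=[
    [0,0,0,0,0,0],
    [0,0,0,0,0,0],
    [0,0,0,0,0,0],
    [0,0,0,0,0,0],
    [0,0,0,0,0,0],
  ],
  gripper=255,
)

```text
time: 22.95
tool_pos: [0.4855, 0.0117, 0.0161]
eef_rot: [2.467, 1.945, 0.001]
contact_force: [0.4, 0.7, -0.8]
width: 0.0576
```

>>> play_rows(
  plan=[
    [0,0,0,0,0,0],
    [0,0,0,0,0,0],
    [0,0,0,0,0,0],
    [0,0,0,0,0,0],
    [0,0,0,0,0,0],
  ],
)

```text
time: 23.45
tool_pos: [0.4851, 0.0116, 0.0154]
eef_rot: [-2.467, -1.944, 0.0]
contact_force: [0.0, 0.3, 0.2]
width: 0.0215
```

```bash
python3 go.py .6094 -.0440 .12
```

```text
t 23.45 pos [0.4851 0.0116 0.0154] w 0.0215 F [0.  0.3 0.2]
shift cm [ -2.49  13.39 -10.46] turn [-0.    0.    0.18]
```

>>> play_rows(
  plan=[
    [0,0,-1,0,0,0],
    [0,0,-4,0,0,0],
    [0,0,-8,0,0,0],
    [0,0,-10,0,0,0],
    [0,0,-10,0,0,0],
  ],
)

```text
time: 23.95
tool_pos: [0.4871, 0.0117, 0.1185]
eef_rot: [2.465, 1.943, 0.008]
contact_force: [0.0, 0.2, -0.5]
width: 0.0217
```

>>> play_rows(
  plan=[
    [-0.6,3.3,0,0,0,0],
    [-1.2,6.7,0,0,0,0],
    [-1.8,10,0,0,0,0],
    [-2.5,13.4,0,0,0,0],
    [-2.5,13.4,0,0,0,0],
  ],
)

```text
time: 24.45
tool_pos: [0.6129, -0.047, 0.1146]
eef_rot: [2.467, 1.939, 0.001]
contact_force: [-1.2, -0.4, -1.1]
width: 0.0214
```

>>> play_rows(
  plan=[
    [0,0,0,0,0,0],
    [0,0,2,0,0,0],
    [0,0,5,0,0,0],
    [0,0,7,0,0,0],
    [0,0,7.2,0,0,0],
  ],
)

```text
time: 24.95
tool_pos: [0.6055, -0.0425, 0.0407]
eef_rot: [-2.462, -1.942, 0.008]
contact_force: [-0.4, -0.2, -1.5]
width: 0.022
```

>>> play_rows(
  plan=[
    [0,0,0,0,0,0],
    [0,0,0,0,0,0],
    [0,0,0,0,0,0],
    [0,0,0,0,0,0],
    [0,0,0,0,0,0],
  ],
)

```text
time: 25.45
tool_pos: [0.6099, -0.044, 0.0441]
eef_rot: [2.467, 1.944, 0.001]
contact_force: [0.3, -0.2, -0.5]
width: 0.0216
```

```bash
python3 go.py .6094 -.0440 .0294
```

```text
t 25.45 pos [ 0.6099 -0.044   0.0441] w 0.0216 F [ 0.3 -0.2 -0.5]
shift cm [-0.01 -0.05  1.47] turn [ 0.05 -0.02  0.19]
```

>>> play_rows(
  plan=[
    [0,0,0.6,0,0,0],
    [0,0,1,0,0,0],
    [0,0,1.25,0,0,0],
    [0,0,1.35,0,0,0],
    [0,0,1.35,0,0,0],
  ],
)

```text
time: 25.95
tool_pos: [0.6094, -0.0441, 0.0297]
eef_rot: [-2.467, -1.944, 0.0]
contact_force: [0.4, -0.1, -1.7]
width: 0.0215
```

>>> play_rows(
  plan=[
    [0,0,0,0,0,0],
    [0,0,0,0,0,0],
    [0,0,0,0,0,0],
    [0,0,0,0,0,0],
    [0,0,0,0,0,0],
  ],
)

```text
time: 26.45
tool_pos: [0.6095, -0.044, 0.03]
eef_rot: [-2.467, -1.945, -0.0]
contact_force: [-0.6, 0.6, -0.4]
width: 0.0215
```

Lower 0.6 mm to touch down, release, then rise and back off along the rail's black end so the whole row is in view.

>>> play_rows(
  plan=[
    [0,0,0.03,0,0,0],
    [0,0,0.06,0,0,0],
    [0,0,0.06,0,0,0],
    [0,0,0.06,0,0,0],
    [0,0,0.06,0,0,0],
  ],
)

```text
time: 26.95
tool_pos: [0.6095, -0.0441, 0.0295]
eef_rot: [2.467, 1.945, 0.0]
contact_force: [-0.6, -0.1, 1.7]
width: 0.0212
```

>>> play_rows(
  plan=[
    [0,0,0,0,0,0],
    [0,0,0,0,0,0],
    [0,0,0,0,0,0],
    [0,0,0,0,0,0],
    [0,0,0,0,0,0],
  ],
  gripper=0,
)

```text
time: 27.45
tool_pos: [0.6095, -0.0441, 0.0293]
eef_rot: [-2.467, -1.945, 0.0]
contact_force: [-0.8, -0.3, 1.0]
width: 0.0577
```

>>> play_rows(
  plan=[
    [0,0,-2,0,0,0],
    [0,0,-6,0,0,0],
    [0,0,-10,0,0,0],
    [0,0,-14,0,0,0],
    [0,0,-17,0,0,0],
  ],
)

```text
time: 27.95
tool_pos: [0.6101, -0.0443, 0.202]
eef_rot: [2.466, 1.943, 0.003]
contact_force: [1.0, 0.6, -0.8]
width: 0.0935
```

>>> play_rows(
  plan=[
    [-2,0,-1,0,0,0],
    [-3,0,-1,0,0,0],
    [-3,0,-1,0,0,0],
    [-3,0,-1,0,0,0],
    [-3,0,-1,0,0,0],
  ],
)

```text
time: 28.45
tool_pos: [0.6017, -0.0726, 0.2077]
eef_rot: [-2.465, -1.943, 0.003]
contact_force: [0.2, 0.0, -0.4]
width: 0.094
```

>>> play_rows(
  plan=[
    [0,0,0,0,0,0],
    [0,0,0,0,0,0],
    [0,0,0,0,0,0],
    [0,0,0,0,0,0],
    [0,0,0,0,0,0],
  ],
)

```text
time: 28.95
tool_pos: [0.6025, -0.0731, 0.2094]
eef_rot: [2.467, 1.945, 0.0]
contact_force: [-0.3, -0.4, -0.4]
width: 0.0944
```

```bash
python3 look.py w8; python3 go.py .6094 -.0440 .2
python3 - <<'E'
import cv2
im=cv2.imread('pics/w8.png');cv2.imwrite('pics/w8c.png',cv2.resize(im[0:250,220:420],None,fx=2.4,fy=2.4,interpolation=cv2.INTER_CUBIC))
E
```

```text
t 29.0 pos [ 0.6025 -0.0732  0.2094] w 0.094 F [-0.  -0.2 -0.7]
shift cm [ 3.   -0.01  0.94] turn [ 0.   -0.    0.19]
```

View pics/w8c.png

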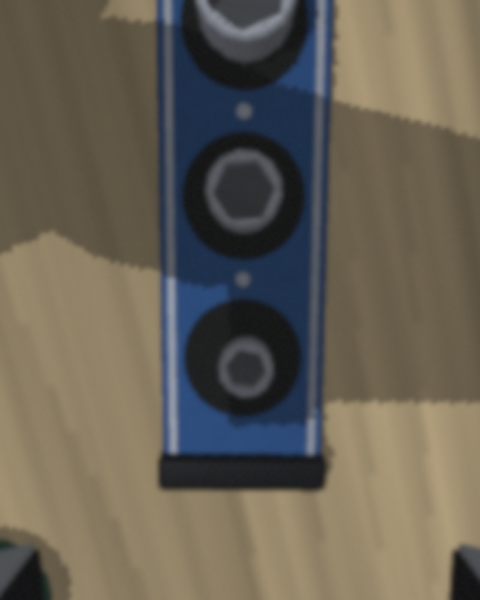

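Run:
```python
from h import *
np.set_printoptions(precision=4,suppress=True)
f=pickle.load(open('w8.pkl','rb'));s=f['s'];R,t=wrist(s,f)
c=lambda p:(np.array(p,float)+.5)/2.4-.5+[220,0]
X=back(f,c([(245.5,367),(242.5,356.5),(243,191),(243,195)]),[.052,.014,.056,.014],R,t);print(X)
R=Ro.from_rotvec(s['eef_rot']).inv()
print('S-pad',R.apply(X[0]-X[1])*1e3,'M-pad',R.apply(X[2]-X[3])*1e3,'pad gap',R.apply(X[3]-X[1])*1e3)
f=manip.grab_frame('top');pickle.dump(f,open('top1.pkl','wb'))
im=f['color'][145:215,225:365,::-1];cv2.imwrite('pics/top1c.png',cv2.convertScaleAbs(cv2.resize(im,None,fx=5.6,fy=5.6,interpolation=cv2.INTER_CUBIC),alpha=1.3))
```

```text
[[ 0.6115 -0.0428  0.052 ]
 [ 0.6103 -0.0423  0.014 ]
 [ 0.626   0.0217  0.056 ]
 [ 0.6264  0.0237  0.014 ]]
S-pad [ -0.2004   1.3071 -37.9999] M-pad [ -2.0046   0.1083 -42.    ] pad gap [67.8861  0.2694  0.0018]
```

View pics/top1c.png

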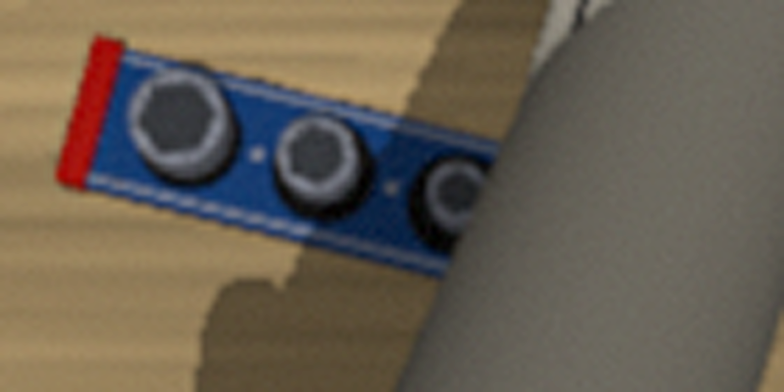

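Run:
```python
from h import *
f=pickle.load(open('top1.pkl','rb'))
c=lambda p:(np.array(p,float)+.5)/5.6-.5+[225,145]
X=back(f,c([(178,117),(318,155),(459,192)]),[.066,.060,.056])
P=np.array([[.6578,.1573],[.6421,.0912],[.6258,.0255]])
D=X[:,:2]-P
print('along/across mm',(np.c_[D@[.237,.9715],D@[.9715,-.237]]*1e3).round(1))
a=pickle.load(open('top0.pkl','rb'))['color'][190:222,435:465].astype(int);b=f['color'][190:222,435:465]
print('oil patch change',abs(a-b).mean())
```

```text
along/across mm [[-0.8  0.2]
 [-0.8 -0.8]
 [-1.8 -0.9]]
oil patch change 2.2579861111111112
```

```bash
python3 -c "
from plant import manip
print(manip.sign_off())"
```

```text
the job is handed in; nothing more can be done
None
```

All four sockets now stand upright on the blue rail, in the order XL, L, M, S from the red cap to the black end, each on its own pad. I handed the job in at about 29 s on the robot's clock, with the gripper open and clear of everything.

| Socket | Offset from pad centre | Measured with |
|---|---|---|
| XL | about 0.8 mm | top and wrist cameras |
| L | about 1.1 mm | top camera only |
| M | about 2 mm along the rail | top and wrist cameras |
| S | about 1.3 mm | wrist camera only |

- **Camera accuracy:** these offsets are of the same order as the cameras' 2 mm calibration error. The top and wrist cameras disagreed by up to about 3 mm on absolute positions. I placed mainly from the wrist camera, because its bias largely cancels between picking and placing.
- **Checks not made:** the arm hid S in the last top view. L was not looked at from straight above with the wrist camera after placing.
- **Forces:** the readings at the end of each move peaked at about 7 N, when M touched down.
- **Oil bottle:** the arm never came near it. Its patch of the top image was practically unchanged from the start, so it should still be standing. I checked that by pixel difference, not by viewing a picture.

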